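Scan the customer's meal with the hand scanner

ROBOT

A 6-joint arm with a two-finger parallel gripper is mounted at the origin on a cart in front of the work surface, level with it; the furniture and walls round the work are solid. World frame = base frame: x ahead of the robot, y to its left, z up, the work surface at z = 0. Lengths are in m, angles in rad, forces in N, time in s.
With the tool pointing down it reaches from about 0.35 to 0.975 m from the base axis. Payload 4.9 kg.
Tool frame: the origin (TCP) lies at the very end of the fingers, on their centre line; the grasp point (between the pads) lies 19 mm behind it; z points along the fingers, y is the line along which they close (so a half turn about z gives the same grasp; the last joint's range is limited). The gripper opens to 85 mm and grips with 20 to 120 N. Pads are 22 mm wide; open, the fingers measure 114 mm over their backs; the gripper's body (76 mm by 85 mm) begins 54 mm behind the grasp point. The pads swing forward as they close: fully open they stand 13 mm farther back than shut.
Start: joints at [-1.379, 0.053, 1.613, -0, 1.476, -0.119], TCP at [0.191, -0.595, 0.231] pointing down, gripper open.
Joint ranges: [-3.01, 3.01], [-1.01, 2.22], [0.06, 2.58], [-1.02, 4.17], [0.09, 2.62], [-3.14, 3.14]. Speed limits (rad/s): [2.57, 2.57, 3.14, 3.14, 3.14, 3.14].

INTERFACE

Orientations are given as a unit quaternion [w, x, y, z].
In Python, from plant import state, optics, ticket, nets gives the robot as it stands. The module is installed in compiled form; this text tells all that it offers.
- The arm moves only by the shell command python3 -m inch 'ROWS' [OPENING]. ROWS is JSON, a list of rows, each an object of numbers: "dx", "dy", "dz": the shift along the tool's x, y, z as a fraction of full scale; "rx", "ry", "rz": the turn, a rotation vector about the tool's x, y, z as a fraction of full scale. In form: [{"dx": .., "dy": .., "dz": .., "rx": .., "ry": .., "rz": ..}, ...]. A call has 1 to 5 rows; each row is the pose to reach, as a shift and turn from the pose commanded when the call began, along the tool's axes at that moment; what a row does not reach only later rows make up. Full scale, the value 1, is 0.8 m for a shift and 1.5 rad for a turn. A row lasts 1/10 s, in which the tool goes at most 50 mm and 8.59 degrees, less where a joint would pass 70% of its speed; a pose out of reach is approached as far as the arm can. A call with a number of a shift or a turn outside -1 to 1 is refused whole. A call with a gripper value outside its range is refused whole. OPENING is the opening, from -1 (shut) to 1 (fully open), set as the call begins (- or left out, the last holds). The fingers move at their own pace and stop on an object; the grip force is fixed at half the most. Time passes only in rows, so rows that repeat a pose let the fingers close. It gives the time, the measured TCP pose, the force, the opening and the grip force at its end, in the units of the state.
- state(): the state, without advancing time (a new reading comes with each control period).
- optics.grab_frame(name): name is "scene" or "top" or "wrist"; returns the picture (420x560x3 uint8, red, green, blue); there is no depth.
- optics.camera_info(name): a dict with "fx", "fy", "cx", "cy" (pixels), "R" (3x3) and "t" (3): a world point X has camera coordinates R X + t. Camera axes: x right, y down, z forward; pixel columns grow to the right and rows downward; lengths in m; the calibration is good to about 2 mm. A picture is of the moment at which its call begins: read the wrist's pose just before it. camera_info takes no time and is no camera call; for the wrist camera it gives the pose at the moment of the call.
- ticket.job_done(): hands the job in; it is judged then, once.
Trained networks look in the newest picture that a camera, given by its name, has taken for a name from the list of things; names that differ only in an ending like _2 or _b are one class to them, and where a whole thing is asked for, a point or a joint stands for the part that bears it (a point fixed in the world has none). Each returns a list of dicts, best first, with "confidence" (0 to 1); they miss things now and then, are a little off and sometimes report something else, mostly with a low value. They report only what shows in the picture. A call takes as long as a camera call.
- nets.boxes_of(camera, name): "bbox" ([centre column, centre row, width, height] in pixels, round what is visible of it).
- nets.outline_of(camera, name): "pixels" (420x560 bool, what is visible of it) and "bbox" ([centre column, centre row, width, height] in pixels, round what is visible of it).
The state is a dict: "time": time; "joint_pos": joint angles; "joint_vel": joint speeds; "joint_efforts": joint torques, N m; "tool_pos": TCP position; "tool_rot": TCP orientation; "contact_force": force on the tool from outside, world axes, zero at the start; "ft_torque": the same for the moment, N m; "gripper_width": opening from 0.0 (shut) to 1.0 (fully open); "grasp_force": force on a finger pad.
Only numpy, scipy, OpenCV 4.12 (cv2) and the standard library are available. Lean on these libraries where they do the work, as an engineer would, in place of code of your own. Each camera call takes 0.05 s, during which the arm holds its last target. There are 200 camera calls.

TASK

Ring up the customer's ready meal: the single tray lying by itself on the counter, not the stack of two. Draw the cordless hand scanner straight up out of its charging cradle, turn its window down steeply (45 degrees below level or more) onto the barcode of that meal's label and keep it raised there, held still about 10 cm from the barcode and touching nothing but the gripper. The job finishes while you are holding the scanner like that, ready for the trigger; leave the meals and everything else on the counter where they are.

Things in the scene. Friction and masses are not known exactly. Their poses are not given: they have to be found in the camera images.
- scanner_grip (a point): where to take the cordless hand scanner (grey plastic pistol shape, black trigger): middle of its head's two flat sides, half-way up. Head 96 long, 52 wide (rounded edges), 50 mm high. Axes as scanner: x from window to back, y across the head (the width to grip), z up. In the cradle it is 158 mm above the counter, head top 183 mm. About 0.13 to 0.22 kg.
- scanner_window (a point): middle of the scanner's flat window at the front of its head, 60 mm in front of scanner_grip along -x, same axes. It looks along its own -x: level while the scanner stands in the cradle. A black rubber bumper 57 mm wide, 56 mm high and 12 mm deep frames it.
- scanner: the scanner; origin in the middle of the underside of its handle (36 along x, 30 along y, reaching 118 mm up to the head). x points from window to back, y across, z up along the handle. scanner_grip is at (-20, 0, 136) mm, scanner_window at (-80, 0, 136) mm. It starts upright in the cradle, parallel to it, its underside 22 mm above the counter.
- cradle: charging cradle, fixed to the counter: black foot 130 x 96 x 20 mm with a grey upright pocket, 42 x 36 mm inside, 46 mm deep, rim 68 mm above the counter, open at the top; the scanner's handle stands in it with 3 mm play each side. Origin on the counter under the pocket's middle; axes as the scanner's while it stands there. The scanner's window faces its -x, roughly towards the robot.
- barcode (a point): middle of the black-and-white barcode (about 40 x 15 mm) at a corner of the white label on top of the customer's meal, 38 mm above the counter, face up. In the meal's frame it is at (-50, 26.5, 38) mm. Axes as the meal's, z up.
- meal: the customer's meal: the single sealed grey meal tray, 184 (x) x 242 (y) x 38 mm, white label on its lid; loose. Origin in the middle of its underside.
- stack_low: lower one of two equal meal trays stacked on each other (stock, to be left alone), 184 x 242 x 38 mm. Origin in the middle of its underside.
- stack_top: upper meal tray of the stack, with a label like the customer's; its top is 73 mm above the counter. Origin in the middle of its underside.
- tub: sealed yoghurt tub standing beside the cradle (bystander), 72 mm wide, 71 mm high. Origin in the middle of its underside.
- shaker: shaker with white contents and grey top beside the cradle (bystander), 44 mm wide, 90 mm high. Origin in the middle of its underside.
- pen: white and green pen lying on the cradle's other side (bystander), 145 mm long, 11 mm thick. Origin in the middle of its underside.

How it is judged:
By the outcome, as a careful person would: the job done as asked, in the order asked, and still so for the second after the job is handed in, while the arm keeps its last pose, push and grip.
It also fails if it takes over 32 s, if anything falls off the work surface, if the arm or the gripper's body presses on something with over 40 N, if the wrist force passes 120 N, or if a joint passes its speed limit or range.

## Working session

There is one attempt and no reset: what is moved stays moved. The work goes in short steps, Python scripts to look and compute and a shell command to move; the robot and the scene stay as the last step left them, time stands still between calls to the robot, and variables do not carry over. Pictures are saved under pics/ and viewed, at most 10 in all, crops included, and the job is handed in when it is done.

```bash
mkdir -p pics; python3 - <<'E'
from plant import state, optics, nets
import cv2,numpy as np
s=state();print(s['time'],s['tool_pos'],s['tool_rot'],s['gripper_width'])
ims=[]
for c in ['scene','top']:
    im=optics.grab_frame(c);cv2.imwrite(f'pics/{c}0.png',im[:,:,::-1])
    i=optics.camera_info(c);print(c,i['fx'],i['fy'],i['cx'],i['cy'],np.round(i['R'],3).tolist(),np.round(i['t'],3))
    for n in ['scanner','cradle','barcode','meal','stack_top','tub','shaker','pen']:
        print(n,[(np.round(d['bbox']).tolist(),round(d['confidence'],2)) for d in nets.boxes_of(c,n)[:3]])
E
```

```text
0.0 [ 0.19099955 -0.59443844  0.23006173] [-1.03426036e-03  9.87950546e-01  1.54766425e-01 -4.30073665e-05] 1.000257687335872
scene 539.4975250525081 539.4975250525081 291.04455046068864 208.28261355261918 [[-0.42, 0.907, -0.013], [0.672, 0.302, -0.676], [-0.61, -0.293, -0.737]] [ 0.22  -0.253  1.97 ]
scanner [([302.0, 205.0, 30.0, 55.0], 0.61)]
cradle [([296.0, 240.0, 44.0, 40.0], 0.69), ([303.0, 205.0, 28.0, 54.0], 0.67)]
barcode [([204.0, 206.0, 81.0, 53.0], 0.66), ([401.0, 303.0, 86.0, 33.0], 0.21)]
meal [([204.0, 206.0, 81.0, 54.0], 0.82)]
stack_top [([404.0, 278.0, 94.0, 67.0], 0.59)]
tub [([322.0, 252.0, 27.0, 32.0], 0.65)]
shaker [([328.0, 229.0, 20.0, 27.0], 0.78)]
pen []
top 465.9910970965127 465.9910970965127 277.24226038830466 202.81202192797164 [[-0.019, -1.0, 0.01], [-0.994, 0.018, -0.112], [0.112, -0.012, -0.994]] [-0.006  0.534  1.271]
scanner [([269.0, 223.0, 18.0, 42.0], 0.9)]
cradle [([269.0, 214.0, 37.0, 45.0], 0.84), ([239.0, 230.0, 16.0, 15.0], 0.67), ([270.0, 223.0, 19.0, 44.0], 0.63)]
barcode [([383.0, 202.0, 89.0, 63.0], 0.86)]
meal [([380.0, 204.0, 89.0, 68.0], 0.86), ([269.0, 224.0, 22.0, 44.0], 0.56)]
stack_top [([143.0, 195.0, 89.0, 68.0], 0.9)]
tub [([232.0, 194.0, 25.0, 27.0], 0.9)]
shaker [([239.0, 229.0, 21.0, 11.0], 0.55)]
pen [([298.0, 204.0, 4.0, 41.0], 0.55), ([271.0, 212.0, 37.0, 47.0], 0.36)]
```

View pics/scene0.png

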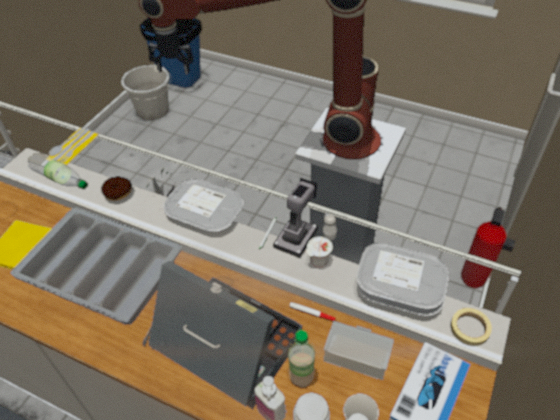

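View pics/top0.png

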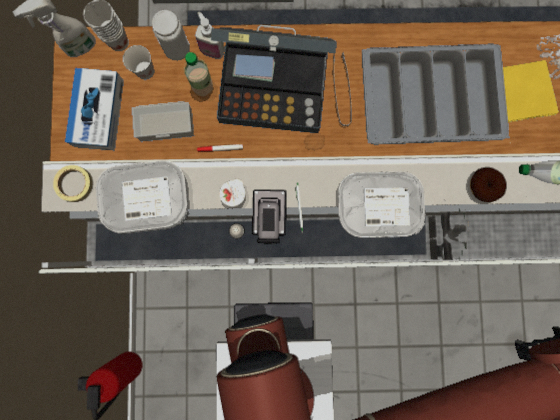

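```bash
cat > h.py <<'E'
import numpy as np,cv2
from plant import state, optics, nets
from scipy.spatial.transform import Rotation as Ro
def ray(c,u,v,i=None):
    i=i or optics.camera_info(c);R=np.array(i['R']);t=np.array(i['t'])
    return -R.T@t, R.T@np.array([(u-i['cx'])/i['fx'],(v-i['cy'])/i['fy'],1])
def atz(c,u,v,z,i=None):
    o,d=ray(c,u,v,i);return o+d*(z-o[2])/d[2]
def pose():
    s=state();q=s['tool_rot'];return np.array(s['tool_pos']),Ro.from_quat([q[1],q[2],q[3],q[0]])
E
python3 - <<'E'
from h import *
f=lambda *a:print(a,atz(*a).round(3))
f('top',269,214,0.18);f('top',269,197,0.183);f('top',269,203,0.183);f('top',269,240,0.183)
f('top',340,204,.038);f('top',380,204,.03);f('top',143,195,.07);f('top',232,194,.07);f('top',239,229,.09)
f('top',269,243,0.);f('top',269,190,0.);f('scene',295,250,0.)
f('top',240,155,0.);f('top',240,205,0.);f('top',240,258,0.)
# bar: x,z from both cams, at y values
for top,sc in [((42,270),(510,268)),((430,262),(100,138)),((240,266),(300,202))]:
    o,d=ray('top',*top)
    # scene line plane
    o2,a=ray('scene',0,105);_,b=ray('scene',511,268);n=np.cross(a,b)
    print('bar',o+d*(n@(o2-o))/(n@d))
im=cv2.imread('pics/scene0.png');t=cv2.imread('pics/top0.png')
a=cv2.resize(im[150:320,130:450],(800,425),interpolation=3)
cv2.imwrite('pics/c1.png',a)
b=cv2.resize(t[150:280,200:440],(800,433),interpolation=3);cv2.imwrite('pics/c2.png',b)
E
```

```text
('top', 269, 214, 0.18) [0.49  0.007 0.18 ]
('top', 269, 197, 0.183) [0.531 0.006 0.183]
('top', 269, 203, 0.183) [0.516 0.006 0.183]
('top', 269, 240, 0.183) [0.426 0.008 0.183]
('top', 340, 204, 0.038) [ 0.526 -0.19   0.038]
('top', 380, 204, 0.03) [ 0.525 -0.303  0.03 ]
('top', 143, 195, 0.07) [0.557 0.347 0.07 ]
('top', 232, 194, 0.07) [0.555 0.106 0.07 ]
('top', 239, 229, 0.09) [0.459 0.087 0.09 ]
('top', 269, 243, 0.0) [0.423 0.009 0.   ]
('top', 269, 190, 0.0) [0.574 0.006 0.   ]
('scene', 295, 250, 0.0) [0.551 0.026 0.   ]
('top', 240, 155, 0.0) [0.678 0.088 0.   ]
('top', 240, 205, 0.0) [0.533 0.09  0.   ]
('top', 240, 258, 0.0) [0.383 0.091 0.   ]
bar [0.36017563 0.64081597 0.00844284]
bar [ 0.36102598 -0.44519241 -0.00130023]
bar [0.3603709  0.09144921 0.00324226]
```

View pics/c1.png

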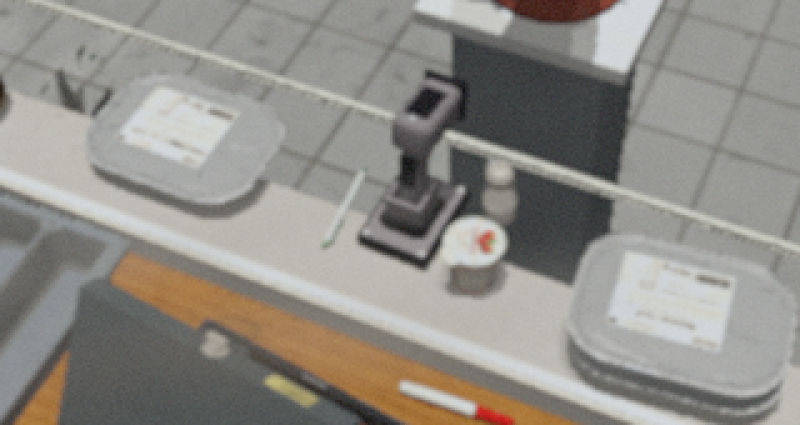

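View pics/c2.png

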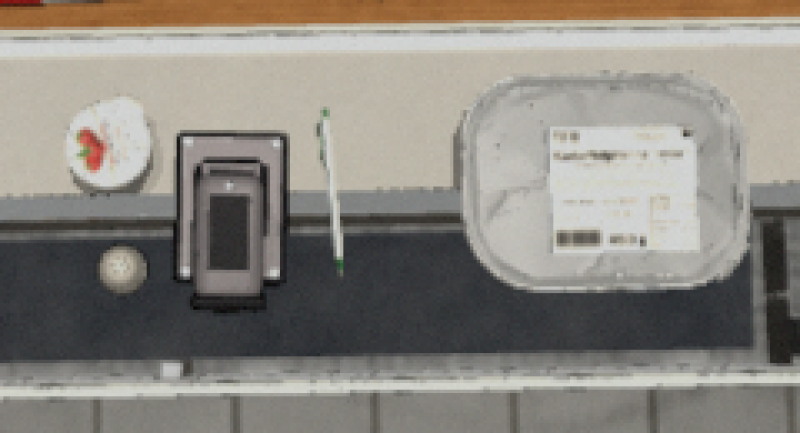

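```bash
cat >> h.py <<'E'
def plan(P,R):
    p,r=pose();d=r.inv().apply(np.array(P)-p);w=(r.inv()*R).as_rotvec()
    s=state();print('t',round(s['time'],2),'q',np.round(s['joint_pos'],2),'err mm',(1000*d).round(1),'deg',np.degrees(w).round(1))
    print('shift',(d/.8).round(4),'turn',(w/1.5).round(4))
def grasp(G,tilt,yaw,back=0):
    # tilt: deg fingers lean toward robot (+); yaw of plane
    t=np.radians(tilt);c,s=np.cos(t),np.sin(t)
    R=Ro.from_euler('z',yaw,degrees=True)*Ro.from_matrix(np.array([[c,0,-s],[0,-1,0],[-s,0,-c]]))
    z=R.as_matrix()[:,2];return np.array(G)+z*(.019-back),R
E
python3 - <<'E'
from h import *
F=lambda u,v:(200+u*.3,150+v*.3)
for p,z in [((229,306),.183),((231,163),.183),((232,132),.02),((232,284),.02),((176,208),.02),((288,208),.02)]:print(atz('top',*F(*p),z).round(4))
print('barcode',atz('top',*F(578,238),.038),'label corners',atz('top',*F(548,126),.038),atz('top',*F(696,126),.038),atz('top',*F(553,252),.038))
print('meal',atz('top',*F(606,181),.036))
plan(*grasp([.482,.007,.158],20,0,.13))
E
```

```text
[0.4213 0.0085 0.183 ]
[0.5266 0.0052 0.183 ]
[0.5728 0.0046 0.02  ]
[0.4443 0.0069 0.02  ]
[0.5091 0.0529 0.02  ]
[ 0.5073 -0.0414  0.02  ]
barcode [ 0.47626323 -0.28108277  0.038     ] label corners [ 0.57058075 -0.25991029  0.038     ] [ 0.56837356 -0.3841266   0.038     ] [ 0.46502306 -0.25981431  0.038     ]
meal [ 0.52363163 -0.30697728  0.036     ]
t 0.9 q [-1.38  0.05  1.61 -0.    1.48 -0.12] err mm [ 497.2 -472.7  -31. ] deg [  3.1 -19.8  17.6]
shift [ 0.6215 -0.5908 -0.0388] turn [ 0.0362 -0.2308  0.205 ]
```

```bash
R='{"dx":0.62,"dy":-0.59,"dz":-0.04,"rx":0.036,"ry":-0.23,"rz":0.205}'; python3 -m inch '[{"dx":0.2,"dy":-0.19,"dz":-0.08,"rx":0.012,"ry":-0.08,"rz":0.07},{"dx":0.3,"dy":-0.29,"dz":-0.06,"rx":0.036,"ry":-0.23,"rz":0.205},{"dx":0.62,"dy":-0.59,"dz":-0.04,"rx":0.036,"ry":-0.23,"rz":0.205},{"dx":0.62,"dy":-0.59,"dz":-0.04,"rx":0.036,"ry":-0.23,"rz":0.205},{"dx":0.62,"dy":-0.59,"dz":-0.04,"rx":0.036,"ry":-0.23,"rz":0.205}]' 1
python3 -c "
from h import *
plan(*grasp([.482,.007,.158],20,-1,.13))"
```

```text
time: 1.4
tool_pos: [0.3107, -0.3754, 0.254]
tool_rot: [-0.0, 0.985, 0.001, -0.173]
contact_force: [0.7, -0.7, 0.6]
gripper_width: 1.004
grasp_force: 0.0
t 1.4 q [-0.88 -0.12  1.77 -0.27  1.71  0.68] err mm [ 194.2 -381.5  -79.2] deg [ 0.3 -0.1  1. ]
shift [ 0.2428 -0.4769 -0.099 ] turn [ 0.004  -0.0006  0.0117]
```

```bash
python3 -m inch '[{"dx":0.05,"dy":-0.09,"dz":-0.06},{"dx":0.243,"dy":-0.477,"dz":-0.099,"rz":0.01},{"dx":0.243,"dy":-0.477,"dz":-0.099,"rz":0.01},{"dx":0.243,"dy":-0.477,"dz":-0.099,"rz":0.01},{"dx":0.243,"dy":-0.477,"dz":-0.099,"rz":0.01}]'
python3 -c "
from h import *
plan(*grasp([.482,.007,.158],20,-1,.13))"
```

```text
t 1.4 q [-0.88 -0.12  1.77 -0.27  1.71  0.68] err mm [ 194.2 -381.5  -79.2] deg [ 0.3 -0.1  1. ]
shift [ 0.2428 -0.4769 -0.099 ] turn [ 0.004  -0.0006  0.0117]validation failed for argument at $[0]...
```

```bash
python3 -m inch '[{"dx":0.05,"dy":-0.09,"dz":-0.06,"rx":0,"ry":0,"rz":0},{"dx":0.243,"dy":-0.477,"dz":-0.099,"rx":0,"ry":0,"rz":0.01},{"dx":0.243,"dy":-0.477,"dz":-0.099,"rx":0,"ry":0,"rz":0.01},{"dx":0.243,"dy":-0.477,"dz":-0.099,"rx":0,"ry":0,"rz":0.01},{"dx":0.243,"dy":-0.477,"dz":-0.099,"rx":0,"ry":0,"rz":0.01}]'
python3 -c "
from h import *
plan(*grasp([.482,.007,.158],20,-1,.13))"
```

```text
time: 1.9
tool_pos: [0.4317, -0.1609, 0.2668]
tool_rot: [0.002, 0.985, -0.007, -0.173]
contact_force: [0.4, 0.1, -0.1]
gripper_width: 1.001
grasp_force: 0.0
t 1.9 q [-0.43 -0.14  1.76 -0.15  1.83  1.14] err mm [  82.  -168.5  -25.9] deg [ 0.4 -0.1  0.1]
shift [ 0.1024 -0.2107 -0.0324] turn [ 0.0043 -0.0015  0.0009]
```

```bash
python3 -m inch '[{"dx":0.1024,"dy":-0.21,"dz":-0.0324,"rx":0.004,"ry":0,"rz":0},{"dx":0.1024,"dy":-0.21,"dz":-0.0324,"rx":0.004,"ry":0,"rz":0},{"dx":0.1024,"dy":-0.21,"dz":-0.0324,"rx":0.004,"ry":0,"rz":0},{"dx":0.1024,"dy":-0.21,"dz":-0.0324,"rx":0.004,"ry":0,"rz":0},{"dx":0.1024,"dy":-0.21,"dz":-0.0324,"rx":0.004,"ry":0,"rz":0}]'
python3 - <<'E'
from h import *
plan(*grasp([.482,.007,.158],20,-1,.0))
i=optics.camera_info('wrist');im=optics.grab_frame('wrist')
for n,z in [('scanner',.183),('cradle',.02)]:
  for d in nets.outline_of('wrist',n)[:2]:
    c,(r)=d['bbox'],cv2.minAreaRect(np.argwhere(d['pixels'])[:,::-1].astype(np.float32));print(n,np.round(c),d['confidence'],r)
v=im[:,:,::-1].copy()
R=np.array(i['R']);t=np.array(i['t'])
for X in [(.422,.034,.183),(.422,-.018,.183),(.53,.033,.183),(.53,-.019,.183),(.482,.007,.183),(.508,.006,.068)]:
  c=R@X+t;u=(int(i['fx']*c[0]/c[2]+i['cx']),int(i['fy']*c[1]/c[2]+i['cy']));print(X,u);cv2.drawMarker(v,u,(0,0,255),0,12,1)
cv2.imwrite('pics/w1.png',v)
E
```

```text
time: 2.4
tool_pos: [0.5204, 0.0074, 0.2617]
tool_rot: [-0.002, 0.985, -0.005, -0.173]
contact_force: [0.1, -0.4, -0.7]
gripper_width: 1.002
grasp_force: 0.0
t 2.4 q [-0.11  0.02  1.62 -0.03  1.84  1.47] err mm [ -0.8   1.  129.6] deg [ 0.  -0.1  0.4]
shift [-0.001   0.0013  0.162 ] turn [ 0.0004 -0.0009  0.0047]
scanner [279. 184.  71. 167.] 0.58 ((279.0, 184.5), (167.0, 70.0), 90.0)
cradle [280. 102.  92. 116.] 0.63 ((279.3327331542969, 101.04106140136719), (92.13525390625, 114.9879379272461), 0.8303154110908508)
(0.422, 0.034, 0.183) (248, 274)
(0.422, -0.018, 0.183) (308, 273)
(0.53, 0.033, 0.183) (240, 164)
(0.53, -0.019, 0.183) (318, 163)
(0.482, 0.007, 0.183) (279, 219)
(0.508, 0.006, 0.068) (279, 126)
```

View pics/w1.png

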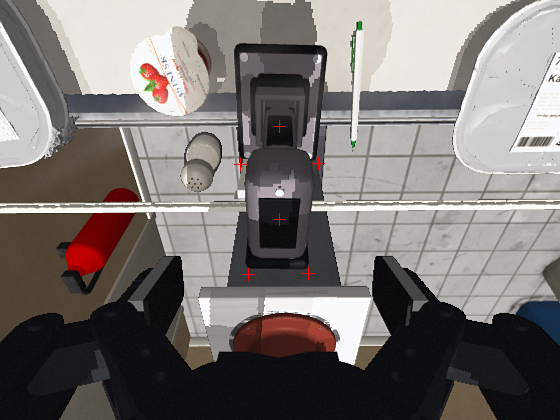

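```bash
python3 -m inch '[{"dx":0.005,"dy":0.001,"dz":0.04,"rx":0,"ry":0,"rz":0.004},{"dx":0.005,"dy":0.001,"dz":0.08,"rx":0,"ry":0,"rz":0.004},{"dx":0.005,"dy":0.001,"dz":0.12,"rx":0,"ry":0,"rz":0.004},{"dx":0.005,"dy":0.001,"dz":0.16,"rx":0,"ry":0,"rz":0.004},{"dx":0.005,"dy":0.001,"dz":0.16,"rx":0,"ry":0,"rz":0.004}]'
python3 - <<'E'
from h import *
plan(*grasp([.487,.007,.158],20,-1,.0))
im=optics.grab_frame('wrist');cv2.imwrite('pics/w2.png',im[:,:,::-1])
E
```

```text
time: 3.05
tool_pos: [0.475, 0.0031, 0.1362]
tool_rot: [-0.002, 0.984, -0.012, -0.178]
contact_force: [-1.1, -0.1, -0.1]
gripper_width: 1.001
grasp_force: 0.0
t 3.05 q [-0.13  0.03  1.84 -0.04  1.64  1.47] err mm [ 3.7 -4.2 -5.6] deg [-0.1  0.5 -0.4]
shift [ 0.0046 -0.0052 -0.007 ] turn [-0.001   0.0052 -0.0042]
```

View pics/w2.png

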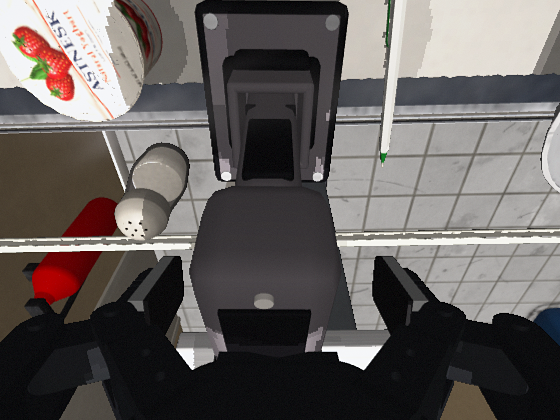

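```bash
python3 -m inch '[{"dx":0.005,"dy":-0.0055,"dz":-0.005,"rx":0,"ry":0.005,"rz":-0.004},{"dx":0.005,"dy":-0.0055,"dz":-0.005,"rx":0,"ry":0.005,"rz":-0.004},{"dx":0.005,"dy":-0.0055,"dz":-0.005,"rx":0,"ry":0.005,"rz":-0.004}]'
python3 -c "
from h import *
plan(*grasp([.487,.0075,.158],20,-1,.0))"
```

```text
time: 3.4
tool_pos: [0.4864, 0.0079, 0.1449]
tool_rot: [-0.001, 0.986, -0.008, -0.167]
contact_force: [-0.4, -0.4, 0.6]
gripper_width: 1.0
grasp_force: 0.0
t 3.4 q [-0.12  0.03  1.81 -0.03  1.63  1.47] err mm [-4.   0.4  6.4] deg [ 0.  -0.7  0.1]
shift [-0.0049  0.0005  0.008 ] turn [ 0.0003 -0.0086  0.001 ]
```

```bash
python3 -m inch '[{"dx":-0.003,"dy":0,"dz":0.005,"rx":0,"ry":-0.005,"rz":0},{"dx":-0.003,"dy":0,"dz":0.005,"rx":0,"ry":-0.005,"rz":0},{"dx":-0.003,"dy":0,"dz":0.005,"rx":0,"ry":-0.005,"rz":0}]'
python3 -c "
from h import *
plan(*grasp([.487,.0075,.158],20,-1,.0))"
```

```text
time: 3.7
tool_pos: [0.4808, 0.0082, 0.1396]
tool_rot: [-0.002, 0.985, -0.008, -0.173]
contact_force: [0.2, -0.5, -0.7]
gripper_width: 1.002
grasp_force: 0.0
t 3.7 q [-0.12  0.03  1.82 -0.03  1.63  1.47] err mm [-0.4  0.6 -0.4] deg [ 0.  -0.   0.1]
shift [-0.0006  0.0008 -0.0005] turn [ 0.     -0.0006  0.0011]
```

Well aligned; close the gripper.

```bash
Z='{"dx":0,"dy":0.0005,"dz":0,"rx":0,"ry":0,"rz":0}'; python3 -m inch '[{"dx":0,"dy":0.0005,"dz":0,"rx":0,"ry":0,"rz":0},{"dx":0,"dy":0.0005,"dz":0,"rx":0,"ry":0,"rz":0},{"dx":0,"dy":0.0005,"dz":0,"rx":0,"ry":0,"rz":0},{"dx":0,"dy":0.0005,"dz":0,"rx":0,"ry":0,"rz":0},{"dx":0,"dy":0.0005,"dz":0,"rx":0,"ry":0,"rz":0}]' -1
python3 -m inch '[{"dx":0,"dy":0,"dz":0,"rx":0,"ry":0,"rz":0},{"dx":0,"dy":0,"dz":0,"rx":0,"ry":0,"rz":0},{"dx":0,"dy":0,"dz":0,"rx":0,"ry":0,"rz":0},{"dx":0,"dy":0,"dz":0,"rx":0,"ry":0,"rz":0}]'
python3 - <<'E'
from h import *
p,r=pose();print('lift .12 in tool units',(r.inv().apply([0,0,.12])/.8).round(4))
E
```

```text
time: 4.2
tool_pos: [0.4811, 0.0077, 0.14]
tool_rot: [-0.002, 0.985, -0.008, -0.173]
contact_force: [0.2, -0.9, 1.2]
gripper_width: 0.603
grasp_force: 62.3
time: 4.6
tool_pos: [0.4811, 0.0077, 0.14]
tool_rot: [-0.002, 0.985, -0.008, -0.173]
contact_force: [0.2, -0.3, 2.3]
gripper_width: 0.602
grasp_force: 62.4
lift .12 in tool units [-0.0511 -0.     -0.141 ]
```

```bash
python3 -m inch '[{"dx":-0.0051,"dy":0,"dz":-0.0141,"rx":0,"ry":0,"rz":0},{"dx":-0.0136,"dy":0,"dz":-0.0376,"rx":0,"ry":0,"rz":0},{"dx":-0.0238,"dy":0,"dz":-0.0658,"rx":0,"ry":0,"rz":0},{"dx":-0.034,"dy":0,"dz":-0.094,"rx":0,"ry":0,"rz":0},{"dx":-0.0443,"dy":0,"dz":-0.122,"rx":0,"ry":0,"rz":0}]'
python3 -m inch '[{"dx":-0.012,"dy":0,"dz":-0.033,"rx":0,"ry":0,"rz":0},{"dx":-0.02,"dy":0,"dz":-0.055,"rx":0,"ry":0,"rz":0},{"dx":-0.02,"dy":0,"dz":-0.055,"rx":0,"ry":0,"rz":0},{"dx":-0.02,"dy":0,"dz":-0.055,"rx":0,"ry":0,"rz":0}]'
python3 - <<'E'
from h import *
s=optics.grab_frame('scene');w=optics.grab_frame('wrist')
a=cv2.resize(s[110:320,150:430],(533,400),interpolation=3);b=cv2.resize(w,(533,400))
cv2.imwrite('pics/l1.png',np.hstack([a[:,:400],b[:,66:466]])[:,:,::-1])
B=np.array([.475,-.2805,.038])
# scanner stood parallel to cradle; keep G offset; targets with theta=60, yaw options
for yaw in (-15,-30):
  th=np.radians(60);h=np.array([np.cos(np.radians(yaw)),np.sin(np.radians(yaw)),0])
  w=-np.cos(th)*h-np.array([0,0,np.sin(th)])
  G=B-.16*w; print(yaw,'grip',G); plan(*grasp(G,20-60,yaw))
E
```

```text
time: 5.1
tool_pos: [0.4805, 0.0079, 0.2446]
tool_rot: [-0.002, 0.985, -0.008, -0.173]
contact_force: [-0.1, -0.4, -2.0]
gripper_width: 0.604
grasp_force: 63.0
time: 5.5
tool_pos: [0.4807, 0.0078, 0.29]
tool_rot: [-0.002, 0.985, -0.008, -0.173]
contact_force: [-0.5, -0.3, -2.2]
gripper_width: 0.603
grasp_force: 63.1
-15 grip [ 0.55227407 -0.30120552  0.17656406]
t 5.6 q [-0.12 -0.08  1.68 -0.04  1.89  1.46] err mm [127.  310.9  88.1] deg [-2.6 59.8 14.5]
shift [0.1587 0.3886 0.1101] turn [-0.0303  0.6957  0.1689]
-30 grip [ 0.54428203 -0.3205      0.17656406]
t 5.6 q [-0.12 -0.08  1.68 -0.04  1.89  1.46] err mm [118.6 333.3  91.1] deg [-5.3 58.8 30. ]
shift [0.1483 0.4166 0.1139] turn [-0.0618  0.6838  0.3487]
```

View pics/l1.png

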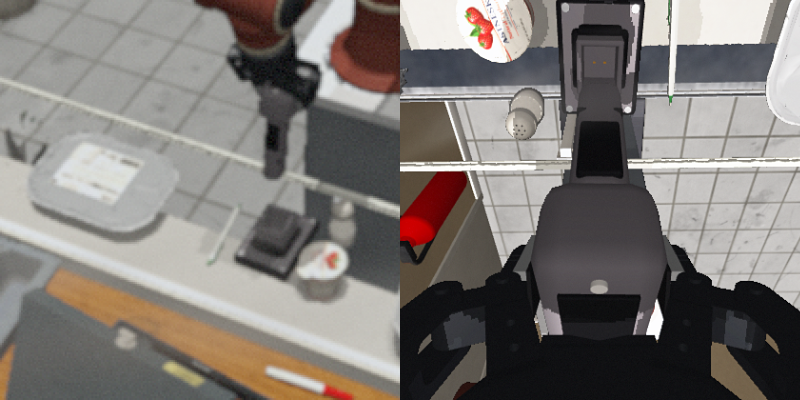

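```bash
cat >> h.py <<'E'
def fin(up=0,yaw=-25,th=60,D=.16,off=(0,0,0)):
  B=np.array([.475,-.2805,.038])+off;t=np.radians(th);h=np.array([np.cos(np.radians(yaw)),np.sin(np.radians(yaw)),0])
  w=-np.cos(t)*h-np.array([0,0,np.sin(t)])
  G=B-D*w+[0,0,up]; plan(*grasp(G,20-th,yaw))
E
python3 -c "
from h import *
fin(.10);plan(*grasp([.53,-.2,.31],-20,-20))"
```

```text
t 5.6 q [-0.12 -0.08  1.68 -0.04  1.89  1.46] err mm [ 87.7 326.   -4. ] deg [-4.4 59.2 24.8]
shift [ 0.1096  0.4075 -0.0051] turn [-0.0513  0.6887  0.2888]
t 5.6 q [-0.12 -0.08  1.68 -0.04  1.89  1.46] err mm [ 54.5 209.1 -23.9] deg [-0.  39.7 19.5]
shift [ 0.0681  0.2614 -0.0299] turn [-4.000e-04  4.623e-01  2.266e-01]
```

```bash
python3 -m inch '[{"dx":0.015,"dy":0.05,"dz":-0.01,"rx":0,"ry":0.07,"rz":0.03},{"dx":0.03,"dy":0.11,"dz":-0.02,"rx":0,"ry":0.16,"rz":0.08},{"dx":0.042,"dy":0.16,"dz":-0.025,"rx":0,"ry":0.25,"rz":0.12},{"dx":0.055,"dy":0.21,"dz":-0.03,"rx":0,"ry":0.34,"rz":0.16},{"dx":0.068,"dy":0.26,"dz":-0.03,"rx":0,"ry":0.42,"rz":0.2}]'
python3 -c "
from h import *
fin(.10)"
```

```text
time: 6.1
tool_pos: [0.5365, -0.2027, 0.2938]
tool_rot: [0.027, 0.977, -0.154, 0.143]
contact_force: [0.5, 1.3, -2.7]
gripper_width: 0.6
grasp_force: 63.4
t 6.1 q [-0.52 -0.3   1.85  0.05  1.3   1.36] err mm [ 45.2 104.   47.6] deg [-3.  23.2  6.5]
shift [0.0565 0.13   0.0595] turn [-0.0346  0.2701  0.0751]
```

```bash
python3 -m inch '[{"dx":0.02,"dy":0.05,"dz":0.02,"rx":-0.01,"ry":0.09,"rz":0.025},{"dx":0.04,"dy":0.1,"dz":0.04,"rx":-0.02,"ry":0.18,"rz":0.05},{"dx":0.0565,"dy":0.13,"dz":0.0595,"rx":-0.035,"ry":0.27,"rz":0.075},{"dx":0.0565,"dy":0.13,"dz":0.0595,"rx":-0.035,"ry":0.27,"rz":0.075},{"dx":0.0565,"dy":0.13,"dz":0.0595,"rx":-0.035,"ry":0.27,"rz":0.075}]'
python3 - <<'E'
from h import *
fin(0)
im=optics.grab_frame('wrist');i=optics.camera_info('wrist')
s=optics.grab_frame('scene')
a=cv2.resize(s[80:290,100:380],(533,400),interpolation=3);b=cv2.resize(im,(533,400))
cv2.imwrite('pics/f1.png',np.hstack([a[:,:400],b[:,66:466]])[:,:,::-1])
E
```

```text
time: 6.6
tool_pos: [0.5576, -0.3171, 0.2589]
tool_rot: [0.073, 0.919, -0.203, 0.329]
contact_force: [0.1, 0.3, -1.1]
gripper_width: 0.605
grasp_force: 63.7
t 6.6 q [-0.71 -0.32  2.01  0.24  0.8   1.19] err mm [-60.1   1.8  76.1] deg [-0.1  0.6  0.1]
shift [-0.0751  0.0023  0.0951] turn [-0.001   0.0072  0.001 ]
```

View pics/f1.png

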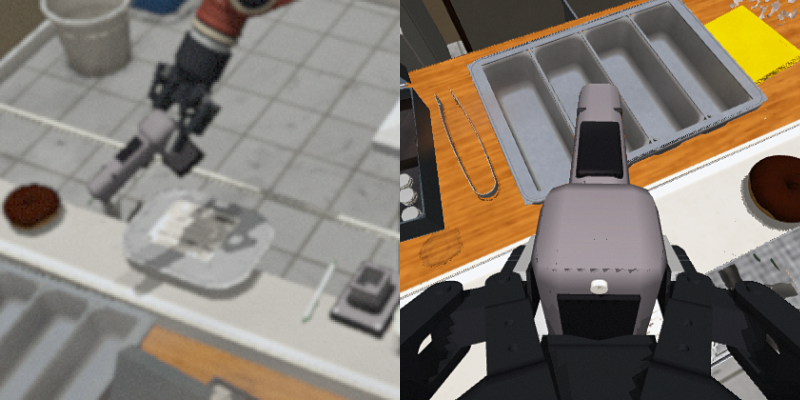

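```bash
python3 -m inch '[{"dx":-0.02,"dy":0.001,"dz":0.025,"rx":0,"ry":0.003,"rz":0},{"dx":-0.045,"dy":0.001,"dz":0.057,"rx":0,"ry":0.006,"rz":0},{"dx":-0.065,"dy":0.002,"dz":0.082,"rx":0,"ry":0.007,"rz":0},{"dx":-0.075,"dy":0.002,"dz":0.095,"rx":0,"ry":0.007,"rz":0},{"dx":-0.075,"dy":0.002,"dz":0.095,"rx":0,"ry":0.007,"rz":0}]'
python3 -m inch '[{"dx":0,"dy":0,"dz":0,"rx":0,"ry":0,"rz":0},{"dx":0,"dy":0,"dz":0,"rx":0,"ry":0,"rz":0},{"dx":0,"dy":0,"dz":0,"rx":0,"ry":0,"rz":0}]'
python3 - <<'E'
from h import *
fin(0)
s=optics.grab_frame('scene');t=optics.grab_frame('top')
a=cv2.resize(s[120:280,130:290],(400,400),interpolation=3);b=cv2.resize(t[150:310,300:460],(400,400),interpolation=3)
cv2.imwrite('pics/f2.png',np.hstack([a,b])[:,:,::-1])
E
```

```text
time: 7.2
tool_pos: [0.5606, -0.3193, 0.1639]
tool_rot: [0.074, 0.917, -0.201, 0.335]
contact_force: [-0.4, -0.2, -2.4]
gripper_width: 0.599
grasp_force: 63.8
time: 7.5
tool_pos: [0.5616, -0.3212, 0.1682]
tool_rot: [0.076, 0.916, -0.201, 0.338]
contact_force: [-0.4, 0.5, -2.1]
gripper_width: 0.601
grasp_force: 63.8
t 7.5 q [-0.71 -0.22  2.09  0.32  0.6   1.09] err mm [-6.7 -0.3  2.5] deg [ 0.  -0.6  0.2]
shift [-0.0084 -0.0004  0.0031] turn [ 0.0002 -0.0067  0.0024]
```

View pics/f2.png

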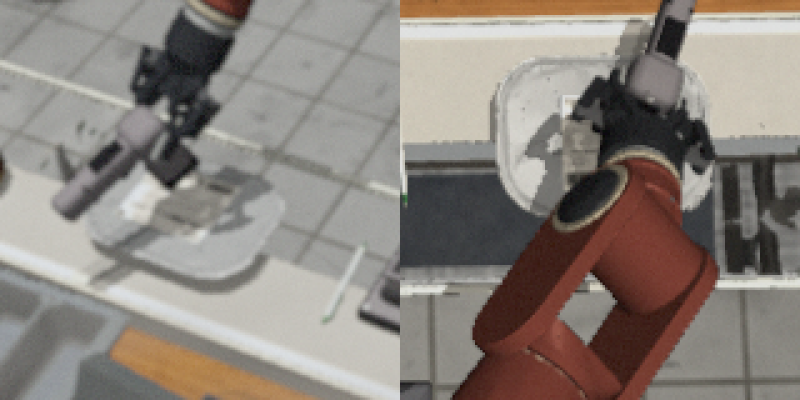

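```bash
python3 -m inch '[{"dx":-0.007,"dy":0,"dz":0.003,"rx":0,"ry":-0.005,"rz":0.002},{"dx":-0.007,"dy":0,"dz":0.003,"rx":0,"ry":-0.005,"rz":0.002},{"dx":-0.007,"dy":0,"dz":0.003,"rx":0,"ry":-0.005,"rz":0.002},{"dx":-0.007,"dy":0,"dz":0.003,"rx":0,"ry":-0.005,"rz":0.002},{"dx":-0.007,"dy":0,"dz":0.003,"rx":0,"ry":-0.005,"rz":0.002}]'
python3 -m inch '[{"dx":0,"dy":0,"dz":0,"rx":0,"ry":0,"rz":0},{"dx":0,"dy":0,"dz":0,"rx":0,"ry":0,"rz":0},{"dx":0,"dy":0,"dz":0,"rx":0,"ry":0,"rz":0},{"dx":0,"dy":0,"dz":0,"rx":0,"ry":0,"rz":0}]'
python3 - <<'E'
from h import *
fin(0)
p,r=pose();M=r.as_matrix();G=p-.019*M[:,2]
# scanner frame: tool frame tilted -20deg about y
t=np.radians(20);c,s=np.cos(t),np.sin(t)
T=np.array([[c,0,-s],[0,-1,0],[-s,0,-c]]);S=M@T.T
w=-S[:,0];W=G+.06*w;k=(.038-W[2])/w[2];print('window',W,'dir',w,'hit',W+k*w,'dist',k)
i=optics.camera_info('scene')
for n,q in [('bumper',(-.054,0,0)),('headback',(.048,0,0)),('handle end',(.02,0,-.136))]:
  x=np.array(i['R'])@(G+S@np.array(q))+i['t'];u=np.array([i['fx']*x[0]/x[2]+i['cx'],i['fy']*x[1]/x[2]+i['cy']]);print(n,u.round(),'crop',((u-[130,120])*2.5).round())
E
```

```text
time: 8.1
tool_pos: [0.5582, -0.3195, 0.1603]
tool_rot: [0.074, 0.918, -0.203, 0.334]
contact_force: [-0.0, -0.3, -1.8]
gripper_width: 0.601
grasp_force: 63.8
time: 8.5
tool_pos: [0.5582, -0.3194, 0.1602]
tool_rot: [0.074, 0.918, -0.203, 0.334]
contact_force: [0.2, -0.3, -2.5]
gripper_width: 0.604
grasp_force: 63.8
t 8.5 q [-0.71 -0.22  2.1   0.32  0.6   1.09] err mm [ 1.4 -0.1 -1.1] deg [-0.   0.1 -0. ]
shift [ 0.0018 -0.0001 -0.0014] turn [-0.0002  0.0006 -0.0001]
window [ 0.51990653 -0.30156421  0.12284566] dir [-0.45377245  0.2118252  -0.86557533] hit [ 0.47542672 -0.28080062  0.038     ] dist 0.09802227111677686
bumper [201. 182.] crop [176. 156.]
headback [182. 169.] crop [129. 122.]
handle end [157. 208.] crop [ 67. 219.]
```

```bash
python3 -c "
from plant import ticket
print(ticket.job_done())"
```

```text
the job is handed in; nothing more can be done
None
```

The job is handed in at 8.5 s on the robot's clock: the scanner is drawn from its cradle and held still with its window 60° down, about 98 mm from the customer's barcode and aimed within about 1 mm of its measured position (from the arm pose and camera measurements), touching only the gripper.

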